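# Lock the carton guide's height with its jam nut

### The arm

A 6-joint arm with a two-finger parallel gripper is mounted at the origin on the work surface. World frame = base frame: x ahead of the robot, y to its left, z up, the work surface at z = 0. Lengths are in m, angles in rad, forces in N, time in s.
With the tool pointing down it reaches from about 0.275 to 0.75 m from the base axis. Payload 10.2 kg.
Tool frame: the origin (TCP) lies midway between the tips of the shut fingers; the grasp point (between the pads) lies 19 mm behind it (env.hold_point_z is the distance from the TCP to the grasp point, in m); x points along the fingers, z is the direction in which the jaws open and shut, and the axes are right-handed (so a half turn about x gives the same grasp; the last joint's range is limited). The gripper opens to 85 mm and grips with 20 to 120 N. Pads are 22 mm wide; open, the fingers measure 114 mm over their backs; the gripper's body (76 mm by 85 mm) begins 54 mm behind the grasp point. The pads swing forward as they close: fully open they stand 13 mm farther back than shut.
Start: joints at [0.913, 0.313, 1.498, -0, 1.331, -0.223], TCP at [0.221, 0.476, 0.231] pointing down, gripper open.
Joint ranges: [-2.94, 2.94], [-0.97, 2.17], [0.19, 2.56], [-1.23, 4.37], [0.02, 3.11], [-2.88, 2.88]. Speed limits (rad/s): [2.39, 2.39, 3.01, 3.14, 3.14, 3.14].

### API

Orientations are given as a unit quaternion [x, y, z, w].
In Python, from bench import env, kinematics, monitor, eyes, job gives the robot as it stands. The module is installed in compiled form; this text tells all that it offers. Calls block until the motion is done:
- env.reach(position, orientation): joint-space move of the TCP to a pose.
- env.movel(position, velocity=0.15, frame=None, guard=None): straight line of the TCP; frame=None keeps the orientation; velocity is the mean speed in m/s. With guard (N) it stops when the force on the tool has changed by that much, and returns True; else False.
- env.set_joints(angles): joint-space move.
- env.release() and env.close_gripper(effort=None): open the fingers fully, or close them until they stop; effort is the grip in N (None keeps the last).
- env.hold(seconds).
- kinematics.ik(position, orientation): joint angles nearest the present ones, or None.
- monitor.sense(): the state.
- eyes.grab_frame(name): name is "scene" or "top" or "wrist"; returns a dict with "frame" (420x560x3 uint8, red, green, blue), "mtx" (3x3 intrinsics, pixels), "view" (4x4, takes a point from world to camera coordinates). Camera axes: x right, y down, z forward; pixel columns grow to the right and rows downward; lengths in m; the calibration is good to about 2 mm. The wrist camera is an equidistant fisheye: a pixel r from the principal point sees the ray r / f radians off the axis. A picture is of the moment at which its call begins. There is no depth.
A pose or a line that the arm cannot do raises env.MotionError and nothing moves.
- job.hand_in(): hands the job in, once; it reports no verdict.
The state is a dict: "clock": time; "joints": joint angles; "qvel": joint speeds; "joint_efforts": joint torques, N m; "position": TCP position; "ee_rot": TCP orientation; "contact_force": force on the tool from outside, world axes, zero at the start; "ft_torque": the same for the moment, N m; "finger_gap": opening from 0.0 (shut) to 1.0 (fully open).
Only numpy, scipy, OpenCV 4.12 (cv2) and the standard library are available. Lean on these libraries where they do the work, as an engineer would, in place of code of your own. Each camera call takes 0.05 s, during which the arm holds its last target. There are 200 camera calls.

### The job

On the stud whose brass nut has the red mark, run the black rubber-gripped nut down and tighten it firmly against the brass nut and washers below it, so that the two nuts lock each other and the guide bar keeps its height. Do not let the brass nut turn, let go when the nut is tight, and leave the wrench, shaker and bowl where they are.

Things in the scene. Friction and masses are not known exactly. Their poses are not given: they have to be found in the camera images.
- base: Blue base plate, 70 x 270 x 12 mm, of the carton guide, screwed to the bench. Origin: on the bench, on the axis of the working stud; z up along the stud, y along the plate towards a second stud 180 mm away, whose nuts are already locked (leave those). Studs: 16 mm thick, tops 118 mm above the bench
- guide: Aluminium guide bar over both studs, fixed: 44 mm wide, 250 mm long along y, 8 mm thick, its top 53 to 59 mm above the bench; the brass nut stands on it. Origin: on its underside, on the working stud's axis
- lock_nut: The nut to run down: black rubber hexagon sleeve round a steel core, 42 mm across flats, 49 over corners, 20 mm tall. Origin: centre of its underside, on the stud's axis; z up; flats face its +x and -x, and every 60 degrees round. Right-hand thread, very coarse, 10 mm per turn: clockwise from above lowers it. Starts 6 to 9 mm above the brass nut. It cannot move sideways
- lock_nut_mid (a point): Point on that nut's axis at half its height. It turns with a drag of about 0.1 N m; once it meets the washers, torque climbs by about 0.9 N m per radian. Right at 0.8 N m (0.7 to 0.9), and it stays so when let go. Above 1 N m it drags the brass nut round. The sleeve is sprung on the core: it lags 0.33 rad per N m and comes back when let go
- set_nut: The brass set nut below: hexagon 27 mm across flats, 31 over corners, on a round flange 48 mm wide and 5 mm thick, with a 33 mm round face on top, 22 mm tall in all; it holds the guide bar at its height. Its stiff thread gives when 0.68 N m comes on this nut itself. Origin: centre of its underside, on the stud's axis; z up
- set_nut_top (a point): Point on the brass nut's axis, on its upper face (22 mm above its origin). White fibre washers lie on it, 33 mm wide; the stack is 1 to 4 mm high, different each time and not measured, so where the black nut meets it must be felt. They count as part of the brass nut
- red_mark (a point): Red mark on the rim of the brass nut's flange, 28 mm from the axis: shows whether the brass nut has turned
- wrench: Loose steel open-end wrench, 170 mm long, lying on the bench near the guide; not needed. Origin: its middle, on the bench; x along it
- shaker: Loose white sugar shaker with a steel cap, 52 mm wide, 110 mm tall. Origin: centre of its underside
- ramekin: Loose blue ceramic bowl, 72 mm wide, 40 mm tall. Origin: centre of its underside

How it is judged:
By the outcome, as a careful person would: the job done as asked, in the order asked, and still so for the second after the job is handed in, with the robot touching nothing.
It also fails if it takes over 61 s, if anything falls off the work surface, if the arm or the gripper's body presses on something with over 40 N, if the wrist force passes 120 N, or if a joint passes its speed limit or range.

## Working session

There is one attempt and no reset: what is moved stays moved. The work goes in short steps, each a Python script; the robot and the scene stay as the last script left them, time stands still between calls to the robot, and variables do not carry over. Pictures are saved under pics/ and viewed, about 8 in all and at most 12, crops included, and the job is handed in when it is done.

```bash
mkdir -p pics; cat > h.py <<'E'
import numpy as np, cv2
from bench import env, kinematics, monitor, eyes, job
def snap(n,name):
    f=eyes.grab_frame(n); cv2.imwrite('pics/'+name,f['frame'][:,:,::-1]); np.savez('pics/'+name+'.npz',K=f['mtx'],V=f['view'],I=f['frame']); return f
def ray(K,V,u,v):
    d=V[:3,:3].T@np.linalg.inv(K)@[u,v,1]; return -V[:3,:3].T@V[:3,3],d
def onz(f,u,v,z):
    c,d=ray(f['K'],f['V'],u,v); return c+d*(z-c[2])/d[2]
E
python3 - <<'E'
from h import *
a=snap('scene','s1.png');b=snap('top','t1.png')
for f in(a,b): print(f['mtx'],f['view'])
print(monitor.sense(),env.hold_point_z)
E
```

```text
[[527.7567136    0.         282.2190602 ]
 [  0.         527.7567136  212.70987272]
 [  0.           0.           1.        ]] [[-0.2713999   0.96245889 -0.00387003  0.16766664]
 [ 0.54420624  0.15013957 -0.82540758 -0.21998675]
 [-0.79383982 -0.22612163 -0.564524    1.32464852]
 [ 0.          0.          0.          1.        ]]
[[379.24933924   0.         276.02048236]
 [  0.         379.24933924 207.51750287]
 [  0.           0.           1.        ]] [[ 2.52370947e-02 -9.99675836e-01  3.36343891e-03 -5.78686261e-02]
 [-9.92597434e-01 -2.54579458e-02 -1.18752799e-01  5.25593653e-01]
 [ 1.18799929e-01 -3.41565207e-04 -9.92918154e-01  7.45211116e-01]
 [ 0.00000000e+00  0.00000000e+00  0.00000000e+00  1.00000000e+00]]
{'clock': 0.1, 'joints': array([ 9.12589962e-01,  3.13421653e-01,  1.49835366e+00, -1.45223683e-05,
        1.33099754e+00, -2.23366998e-01]), 'qvel': array([ 0.00049143, -0.00379939, -0.00126706,  0.00071343,  0.00088848,
        0.00010991]), 'joint_efforts': array([ 4.02965583e-03, -4.12896287e+01, -2.60142303e+01, -2.99114333e-05,
        3.03084315e-03,  9.09175412e-06]), 'position': array([0.22102063, 0.47595925, 0.23078098]), 'ee_rot': array([-0.38051989,  0.59647432,  0.38022857,  0.59569223]), 'contact_force': array([ 0.05511169, -1.23404539,  0.12915667]), 'ft_torque': array([0.01628896, 0.00299069, 0.03146035]), 'finger_gap': 1.0003059733529749} 0.0187
```

View pics/s1.png

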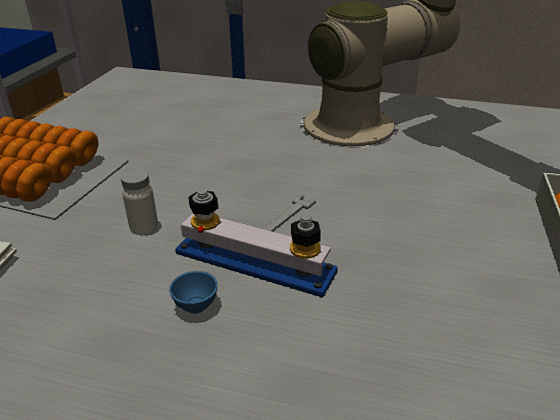

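View pics/t1.png

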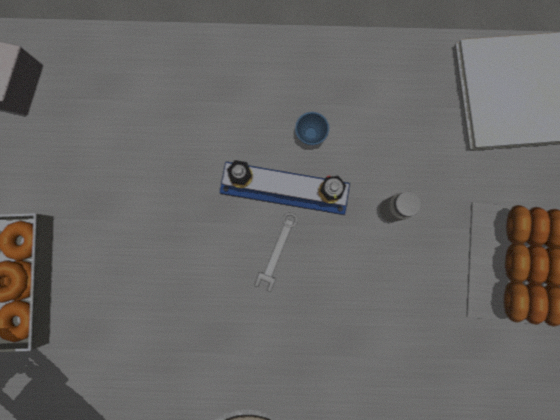

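The scene picture shows the red mark at (200,229), on the left stud, the one next to the shaker. In the top view that stud is at (333,186) and the shaker at (405,205). I'll crop both views to get closer measurements.

```bash
python3 - <<'E'
from h import *
t=np.load('pics/t1.png.npz');s=np.load('pics/s1.png.npz')
A=cv2.resize(t['I'][150:225,295:370],(400,400),interpolation=cv2.INTER_CUBIC)
B=cv2.resize(s['I'][180:255,165:240],(400,400),interpolation=cv2.INTER_CUBIC)
C=np.hstack([A,B]);cv2.imwrite('pics/c1.png',C[:,:,::-1])
print(onz(t,334,181,.118),onz(t,238,168,.118),'shaker',onz(t,405,203,.11),'bowl',onz(t,312,128,.04))
print('scene stud',onz(s,204,193,.118),onz(s,307,217,.118))
E
```

```text
[ 0.56823107 -0.14952337  0.118     ] [0.58795646 0.02733992 0.118     ] shaker [ 0.53197729 -0.28198556  0.11      ] bowl [ 0.6941296  -0.11501103  0.04      ]
scene stud [ 0.56516017 -0.14401852  0.118     ] [0.5866583  0.03002096 0.118     ]
```

View pics/c1.png

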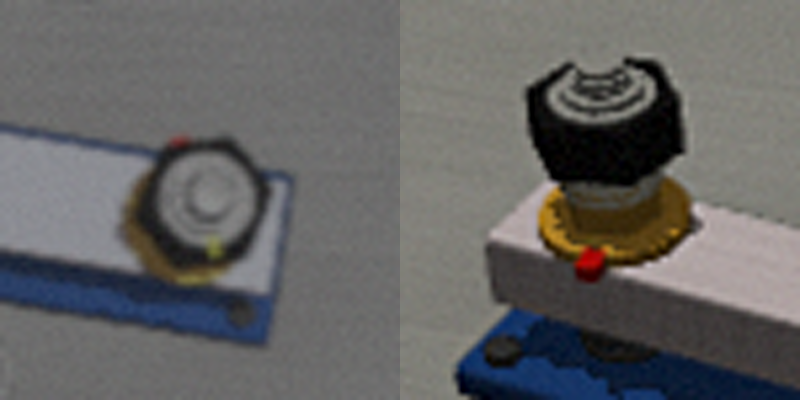

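```bash
cat >> h.py <<'E'
from scipy.spatial.transform import Rotation as R
def Q(phi):  # tool down, jaw axis (z) at world angle phi
    x=np.array([0,0,-1.]);z=np.array([np.cos(phi),np.sin(phi),0]);return R.from_matrix(np.c_[x,np.cross(z,x),z]).as_quat()
E
python3 - <<'E'
from h import *
t=np.load('pics/t1.png.npz');s=np.load('pics/s1.png.npz')
print(onz(t,333.8,186.6,.118),onz(s,202.5,194.6,.118))
p=[.566,-.147,.20]
z=R.from_quat(monitor.sense()['ee_rot']).as_matrix()[:,2];print('phi now',np.arctan2(z[1],z[0]))
for d in range(-180,181,30):
    j=kinematics.ik(p,Q(np.radians(d)));print(d,None if j is None else np.round(j,2))
E
```

```text
[ 0.55780686 -0.14923084  0.118     ] [ 0.57022025 -0.14446336  0.118     ]
phi now 1.1359605597440532
-180 [-0.45  0.47  1.36 -0.    1.32  2.69]
-150 [-0.45  0.47  1.36 -0.    1.32  2.16]
-120 [-0.45  0.47  1.36 -0.    1.32  1.64]
-90 [-0.45  0.47  1.36 -0.    1.32  1.12]
-60 [-0.45  0.47  1.36  0.    1.32  0.59]
-30 [-0.45  0.47  1.36 -0.    1.32  0.07]
0 [-0.45  0.47  1.36 -0.    1.32 -0.45]
30 [-0.45  0.47  1.36 -0.    1.32 -0.98]
60 [-0.45  0.47  1.36  0.    1.32 -1.5 ]
90 [-0.45  0.47  1.36 -0.    1.32 -2.03]
120 [-0.45  0.47  1.36 -0.    1.32 -2.55]
150 None
180 [-0.45  0.47  1.36 -0.    1.32  2.69]
```

```bash
python3 - <<'E'
from h import *
env.reach([.564,-.147,.22],Q(np.radians(100)))
f=snap('wrist','w1.png');print(f['mtx'],f['view']);m=monitor.sense();print(m['clock'],m['position'],m['contact_force'],m['ft_torque'])
C=-f['view'][:3,:3].T@f['view'][:3,3];print(C)
E
```

```text
[[325.1922621    0.         280.772799  ]
 [  0.         325.1922621  205.11232437]
 [  0.           0.           1.        ]] [[-1.73599197e-01  9.84816379e-01  1.36930351e-04  2.42439443e-01]
 [ 9.36475866e-01  1.65034909e-01  3.09477674e-01 -5.41431011e-01]
 [ 3.04756084e-01  5.38533077e-02 -9.50906699e-01  2.05427077e-01]
 [ 0.00000000e+00  0.00000000e+00  0.00000000e+00  1.00000000e+00]]
2.675 [ 0.56414293 -0.14634331  0.22006776] [-0.70854317  0.49782655  0.17070039] [0.0230718  0.00631091 0.01513932]
[ 0.48651922 -0.16046624  0.3628696 ]
```

View pics/w1.png

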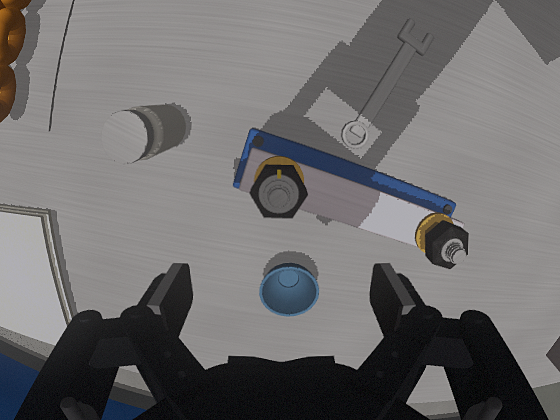

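The nut is at about (278,190), and a yellow line is visible on its rubber. The second stud is at (453,250). I'll rectify this view at the nut-top and stud-top heights.

```bash
cat >> h.py <<'E'
def rect(f,c,z,half=.04,n=400):
    X,Y=np.meshgrid(np.linspace(-half,half,n),np.linspace(half,-half,n))
    P=np.stack([c[0]+X,c[1]+Y,np.full_like(X,z)],-1)@f['V'][:3,:3].T+f['V'][:3,3]
    r=np.linalg.norm(P[...,:2],axis=-1);k=f['K'][0,0]*np.arctan2(r,P[...,2])/r
    im=cv2.remap(f['I'],(P[...,0]*k+f['K'][0,2]).astype('f4'),(P[...,1]*k+f['K'][1,2]).astype('f4'),cv2.INTER_CUBIC)
    return im
E
python3 - <<'E'
from h import *
f=np.load('pics/w1.png.npz');c=(.564,-.147)
A=rect(f,c,.106);B=rect(f,c,.118)
cv2.imwrite('pics/r1.png',np.hstack([A,B])[:,:,::-1])
E
```

```text
(no output)
```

View pics/r1.png

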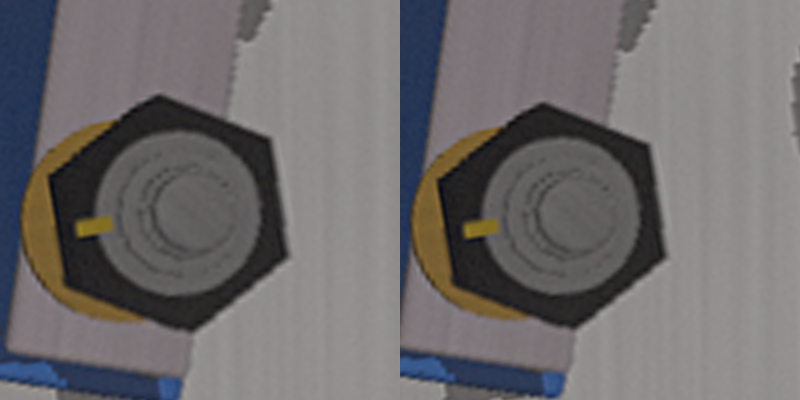

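Fit results, with two cameras agreeing on the position:
- **Axis:** about (0.5585, -0.1495).
- **Nut top:** about 0.107 m.
- **Flats:** at 8° mod 60, so I'll start with the jaw at 128° and turn clockwise.

```bash
python3 - <<'E'
from h import *
q=Q(np.radians(128.3));c=np.array([.5585,-.1495])
def p(l):
    m=monitor.sense();print(l,round(m['clock'],2),m['position'].round(4),m['contact_force'].round(1),m['ft_torque'].round(3),round(m['finger_gap'],3))
env.reach([*c,.14],q);p('above')
print(env.movel([*c,.077],velocity=.06,guard=6));env.hold(.3);p('down')
env.close_gripper(effort=25);env.hold(.3);p('closed25')
snap('scene','s2.png');I=np.load('pics/s2.png.npz')['I'];cv2.imwrite('pics/c2.png',cv2.resize(I[130:270,120:300],(720,560),interpolation=cv2.INTER_CUBIC)[:,:,::-1])
E
```

```text
above 3.23 [ 0.559  -0.1494  0.1408] [0.  0.1 1.3] [ 0.054  0.005 -0.019] 1.003
False
down 4.72 [ 0.5585 -0.1495  0.0771] [-0.2 -0.2  0.2] [ 0.007 -0.008 -0.066] 0.999
closed25 5.49 [ 0.5585 -0.1496  0.0771] [-0.6 -1.4  2.6] [-0.136  0.062 -0.002] 0.487
```

View pics/c2.png

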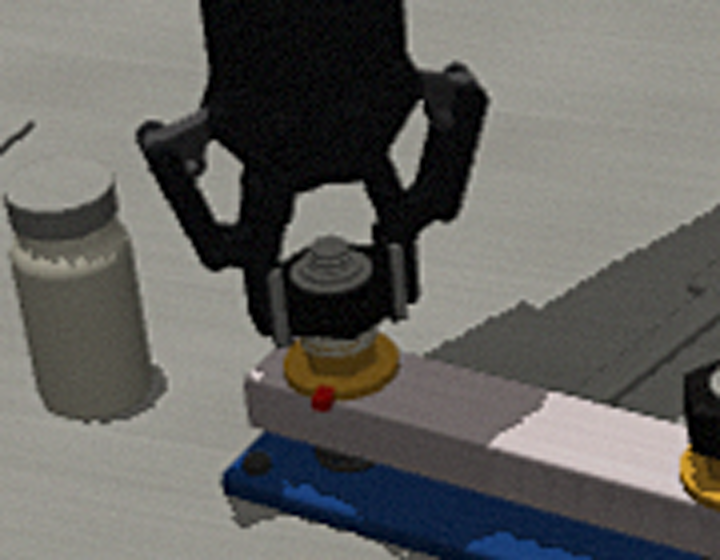

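The picture shows the pads square on the nut at (330,290), clear of the brass flange, with the red mark at (322,398). I'll run it down now, following the thread, and stop when the torque rises.

```bash
cat >> h.py <<'E'
C=np.array([.5585,-.1495]);PH0=np.radians(128.3);Z0=.077
def tz(n=6,dt=.02):
    a=[]
    for _ in range(n):
        env.hold(dt);m=monitor.sense();a.append([*m['contact_force'],*m['ft_torque']])
    return np.mean(a,0)
def turn(th,dth,rate):   # th: turned so far (clockwise +)
    th+=dth; d=dth*.01/2/np.pi
    env.movel([*C,Z0-th*.01/2/np.pi],velocity=d*rate/dth,frame=Q(PH0-th)); return th
E
python3 - <<'E'
from h import *
env.close_gripper(effort=80);print('grip',tz(10).round(3))
th=0;L=[]
while th<5.3:
    th=turn(th,.12,.6);w=tz(4);L.append(w[5]);m=monitor.sense()
    print(round(m['clock'],1),round(th,2),w.round(2),round(m['joints'][5],2))
    if abs(w[5]-np.median(L[:4]))>.15:
        w=tz(10)
        if abs(w[5]-np.median(L[:4]))>.12: print('rise',w.round(3));break
E
```

```text
grip [-1.437 -0.997  5.391 -0.135  0.234  0.027]
6.3 0.12 [-1.75 -1.26  6.07 -0.11  0.29  0.05] -2.58
6.6 0.24 [-1.79 -0.2   5.63 -0.05  0.29  0.06] -2.46
6.9 0.36 [-2.46 -0.04  6.15 -0.04  0.34  0.08] -2.34
7.3 0.48 [-2.13  0.64  6.37  0.02  0.35  0.07] -2.22
7.6 0.6 [-2.31  0.37  5.91  0.05  0.35  0.05] -2.1
7.9 0.72 [-1.85  0.35  6.53  0.08  0.35  0.06] -1.98
8.3 0.84 [-2.32  1.3   6.28  0.13  0.36  0.08] -1.86
8.6 0.96 [-1.73  0.85  6.39  0.16  0.31  0.07] -1.74
8.9 1.08 [-1.98  1.38  6.55  0.22  0.3   0.07] -1.62
9.3 1.2 [-1.97  2.09  5.81  0.24  0.32  0.03] -1.5
9.6 1.32 [-1.78  2.01  6.6   0.25  0.25  0.09] -1.38
9.9 1.44 [-1.63  2.11  6.23  0.3   0.23  0.05] -1.26
10.3 1.56 [-1.26  2.44  6.45  0.36  0.18  0.07] -1.14
10.6 1.68 [-1.24  2.77  6.35  0.38  0.15  0.08] -1.02
10.9 1.8 [-0.19  2.55  6.08  0.42  0.07  0.06] -0.9
11.3 1.92 [0.02 2.74 5.65 0.42 0.04 0.06] -0.78
11.6 2.04 [ 0.41  2.84  5.69  0.43 -0.03  0.09] -0.66
11.9 2.16 [ 0.55  2.75  5.9   0.46 -0.05  0.05] -0.54
12.3 2.28 [ 0.53  3.07  5.    0.46 -0.11  0.08] -0.42
12.6 2.4 [ 0.76  3.3   6.07  0.46 -0.09  0.17] -0.3
12.9 2.52 [ 0.99  2.74  6.53  0.52 -0.09  0.22] -0.18
rise [ 0.577  3.015  6.82   0.498 -0.072  0.246]
```

Contact felt at about 2.3 rad, and the slope matches the expected 0.69 N m per rad of tool turn. I'll tighten slowly to about 0.82 N m.

```bash
python3 - <<'E'
from h import *
th=2.52;T=[];A=[]
while th<3.7:
    t=T[-1] if T else .246
    th=turn(th,min(.08,max(.02,(.82-t)/.69)),.3);w=tz(15);T.append(w[5]);A.append(th);m=monitor.sense()
    print(round(m['clock'],1),round(th,3),w.round(3),round(m['finger_gap'],3))
    if T[-1]>.80: break
    if T[-1]<T[-2 if len(T)>1 else 0]-.08: print('drop');break
print(np.polyfit(A,T,1), np.polyval(np.polyfit(A,T,1),th))
env.hold(.3);print(tz(15).round(3))
snap('scene','s3.png');I=np.load('pics/s3.png.npz')['I'];cv2.imwrite('pics/c3.png',cv2.resize(I[130:270,120:300],(720,560),interpolation=cv2.INTER_CUBIC)[:,:,::-1])
E
```

```text
13.6 2.6 [ 0.815  3.06   7.331  0.513 -0.066  0.322] 0.477
14.1 2.68 [ 0.691  3.249  7.725  0.528 -0.049  0.405] 0.475
14.6 2.76 [ 0.779  3.205  8.115  0.511 -0.063  0.453] 0.475
15.1 2.84 [ 0.638  3.316  8.529  0.545 -0.055  0.528] 0.485
15.6 2.92 [ 0.551  3.052  9.144  0.533 -0.031  0.585] 0.478
16.1 3.0 [ 0.208  3.101  9.541  0.548 -0.015  0.67 ] 0.478
16.6 3.08 [ 5.4300e-01  3.3210e+00  1.0007e+01  5.4600e-01 -5.0000e-03  7.0200e-01] 0.477
17.1 3.16 [ 3.7200e-01  3.2390e+00  1.0376e+01  5.3700e-01 -6.0000e-03  7.5900e-01] 0.477
17.6 3.24 [-0.109  3.296 11.139  0.547  0.027  0.867] 0.475
[ 0.80876469 -1.77362867] 0.8467689325068635
[-0.071  3.142 10.984  0.534  0.04   0.885]
```

View pics/c3.png

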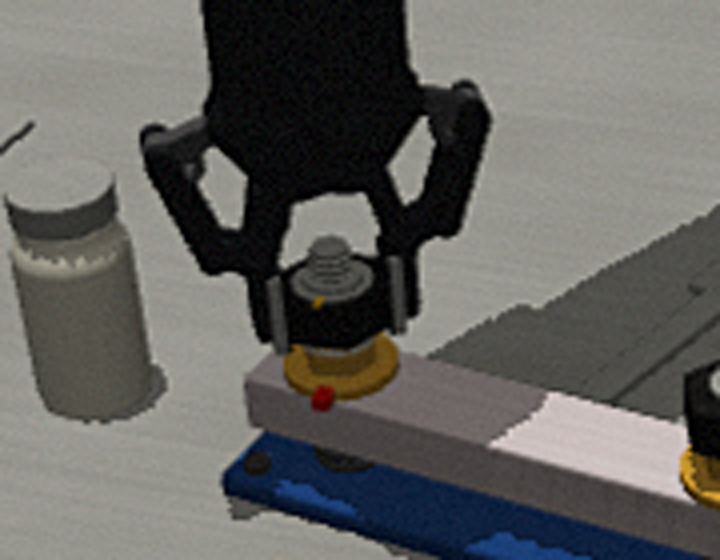

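The picture shows the nut down on the washers and the red mark unmoved at (322,398). Torque is about 0.86 N m, inside the band. I'll let go and retreat straight up.

```bash
python3 - <<'E'
from h import *
env.release();env.hold(.3);print(tz(10).round(3))
p=monitor.sense()['position'];print(env.movel([p[0],p[1],.22],velocity=.1))
f=snap('wrist','w2.png');g=snap('scene','s4.png');print(tz(10).round(3),monitor.sense()['clock'],monitor.sense()['finger_gap'])
a=np.load('pics/s1.png.npz')['I'];b=g['frame']
s=lambda I:cv2.resize(I[170:270,150:240],(396,440),interpolation=cv2.INTER_CUBIC)
cv2.imwrite('pics/c4.png',np.hstack([s(a),s(b)])[:,:,::-1])
for I in(a,b):
    h=I.astype(int);v,u=np.nonzero((h[...,0]>120)&(h[...,1]<60)&(h[...,2]<60));k=(abs(u-200)<15)&(abs(v-229)<12);print('red',u[k].mean(),v[k].mean(),k.sum())
E
```

```text
[ 0.094  0.075  0.125 -0.006  0.021 -0.01 ]
False
[ 0.002 -0.176 -0.065  0.008 -0.003 -0.01 ] 21.0667 1.0014711053305836
red 200.28571428571428 227.92857142857142 14
red 200.1 228.4 10
```

View pics/c4.png

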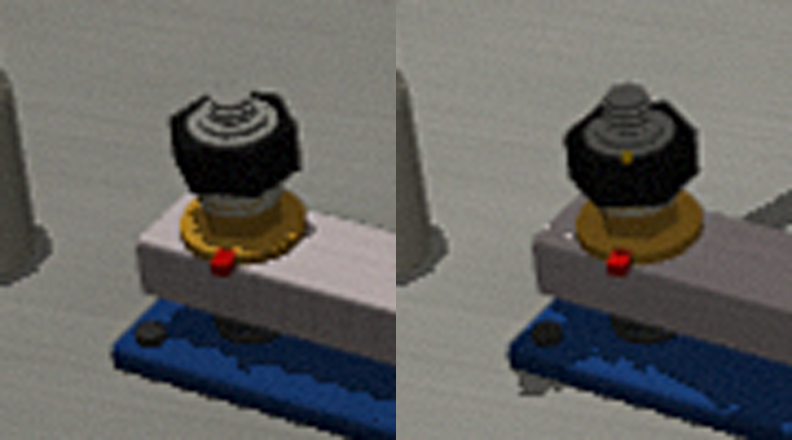

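```bash
python3 - <<'E'
from h import *
for n,z in(('w1',.107),('w2',.102)):
    I=rect(np.load(f'pics/{n}.png.npz'),C,z,half=.03,n=600)
    h=cv2.cvtColor(I,cv2.COLOR_RGB2HSV);X=np.linspace(-.03,.03,600)
    m=((h[...,0]>22)&(h[...,0]<34)&(h[...,1]>150)&(h[...,2]>70)).astype('u1')
    v,u=np.nonzero(m);r=np.hypot(X[u],X[v]);k=(r>.012)&(r<.021);x,y=np.median(X[u][k]),-np.median(X[v][k])
    print(n,k.sum(),x,y,np.degrees(np.arctan2(y,x)))
E
```

```text
w1 1899 -0.016377295492487478 -0.002854757929883135 -170.11201118442222
w2 1619 0.0172787979966611 0.0055592654424040065 17.83501494266806
```

```bash
python3 -c "
from h import *
job.hand_in();print(monitor.sense()['clock'])"
```

```text
the job is handed in; nothing more can be done
the job is handed in; nothing more can be done
```

The black nut on the red-marked stud is run down and tightened against the washers and brass nut. I let go, backed the gripper straight up and handed the job in at about 21 s on the robot's clock.

- **Run-down:** I turned the tool 3.24 rad clockwise in one grip. The nut met the washers at about 2.3 rad.
- **Tightness:** The wrist sensor read 0.87–0.89 N m at the end, near the top of the 0.7–0.9 band. The nut's final angle (about 3.0 rad turned) suggests roughly 0.7–0.76 N m. The two disagree somewhat, but both fall inside the band.
- **Brass nut:** The red mark was within half a pixel of where it started, at (200.3, 227.9) before and (200.1, 228.4) after, so I saw no sign that the brass nut turned.
- **After letting go:** Forces on the tool were about zero and the gripper was fully open and clear. The gripper stayed well clear of the wrench, shaker and bowl. I did not measure their positions again at the end.

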